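# Clamp the oak block in the cam-lever jig

## Task

Clamp the oak block in the wooden jig. With a fingertip, slide the block along the cork-faced rail until its end meets the end stop, then push the cam lever's arm round with one finger until it is fully home and the block is held tight. Do not lift, carry or tip the block, and leave the things lying round the jig where they are.

Things in the scene. Friction and masses are not known exactly. Their poses are not given: they have to be found in the camera images.
- jig: Clamping jig fixed to the table. Origin on the table surface; x roughly away from the robot, y roughly to the left, z up. Plywood board 172 x 310 x 18 mm, covering x -60 to +112, y -155 to +155 mm, top at z 18. Far side: wooden fence and sprung rail along y; left: wooden end stop; near side: cam lever, pivot at x -8, y +40.
- oak_block: Loose hardwood block 36 (x) x 160 (y) x 66 (z) mm, about 0.17 kg, standing on the board within 10 mm of the rail and roughly parallel to it, top at z 84. Origin: centre of its underside. Its left (+y) end starts 40 to 110 mm short of the end stop; at the stop its origin is at y +40 in the jig's frame. Sliding it takes 1 to 2 N.
- stop_face (a point): Point on the wooden end stop's face, at x 45, y 120, z 48 mm in the jig's frame; its axes are the jig's. The stop covers x 12 to 84, y 120 to 140, top at z 58; its face looks to -y.
- rail_face (a point): Point on the rest position of the cork-faced sprung rail, at x 63, y 0, z 40 mm in the jig's frame. The rail runs along y from -140 to +115 mm, its face looks to -x (to the robot), its top is at z 60; it can give towards the fence behind it (x 88 to 108, top at z 63).
- lever_pivot (a point): Point on the cam lever's upright pivot axis, 72 mm above the table (mid-height of the arm); its axes are the jig's.
- lever_grip (a point): Point in the black round grip of the lever's arm, 105 mm from the pivot axis, 72 mm above the table; it moves with the lever, x axis outward along the arm. The arm is a 14 mm wide, 12 mm high level steel bar; its grip a 20 mm thick round bar, 68 to 140 mm from the pivot, z 62 to 82. Free space of 44 mm between arm and board.
- cam_axis (a point): Point on the lever's pivot axis at the board's top (z 18 mm). Round metal cam under the arm: 28 mm radius, 12 mm off-centre, z 23 to 61. As the lever turns past about 1.4 rad it presses the middle of a block standing at the end stop against the rail, also dragging it lightly to the stop; pushing at the grip then takes up to about 6 N.
- cam_lever (a joint): Angle of the cam lever, rad. 0 is fully open: arm 130 degrees counter-clockwise (from above) from the jig's x, to the left and towards the robot. Grows counter-clockwise: the arm swings through the robot's side to the jig's -y, parallel to the block, at 2.44; the hard stop (fully home) is at 2.53. Starts at 0 to 0.6; stays where it is left.
- press_rail (a joint): How far the sprung rail is pushed back towards the fence, m: 0 free, about 0.005 when the block is clamped (1.5 N per mm; can give 0.010).
- dropper: Bystander: small brown dropper bottle, 33 x 34 x 102 mm, standing to the left of the end stop. Origin: centre of its underside. Leave it alone.
- marker: Bystander: marker pen 17 x 135 x 16 mm lying on the table to the right of the jig's board. Origin: centre of its underside. Leave it alone.
There are look-alikes about, which are no part of the job. What is shaped like the oak_block but turquoise is not meant.

How it is judged:
By the outcome, as a careful person would: the job done as asked, in the order asked, and still so for the second after the job is handed in, with the robot touching nothing.
It also fails if it takes over 54 s, if anything falls off the work surface, if the arm or the gripper's body presses on something with over 40 N, if the wrist force passes 120 N, or if a joint passes its speed limit or range.

## Robot

A 6-joint arm with a two-finger parallel gripper is mounted at the origin on the work surface; the furniture and walls round the work are solid. World frame = base frame: x ahead of the robot, y to its left, z up, the work surface at z = 0. Lengths are in m, angles in rad, forces in N, time in s.
With the tool pointing down it reaches from about 0.275 to 0.75 m from the base axis. Payload 10.2 kg.
Tool frame: the origin (TCP) lies midway between the tips of the shut fingers; the grasp point (between the pads) lies 19 mm behind it (manip.hold_point_z is the distance from the TCP to the grasp point, in m); z points along the fingers, y is the direction in which the jaws open and shut (so a half turn about z gives the same grasp; the last joint's range is limited). The gripper opens to 88 mm and grips with 3 to 60 N. Pads are 18 mm wide; open, the fingers measure 123 mm over their backs; the gripper's body (75 mm by 187 mm) begins 45 mm behind the grasp point.
Start: joints at [-1.401, 0.313, 1.498, -0, 1.331, -0.223], TCP at [0.201, -0.485, 0.239] pointing down, gripper open.
Joint ranges: [-2.94, 2.94], [-0.97, 2.17], [0.19, 2.56], [-1.23, 4.37], [0.02, 3.11], [-2.88, 2.88]. Speed limits (rad/s): [2.39, 2.39, 3.01, 3.14, 3.14, 3.14].

## Interface

Orientations are given as a rotation vector (axis times angle).
In Python, from plant import manip, camera, camera_info, order, sensors gives the robot as it stands. Calls block until the motion is done:
- manip.goto(position, orientation): joint-space move of the TCP to a pose.
- manip.move_l(position, rotation=None, v=0.15): straight line of the TCP; rotation=None keeps the orientation; v is the mean speed in m/s.
- manip.movej(angles): joint-space move.
- manip.set_gripper(opening, grasp_force=None): opening from 0.0 (shut) to 1.0 (fully open); grasp_force is the grip in N (None keeps the last); returns when the fingers have stopped.
- manip.pause(seconds).
- manip.solve_ik(position, orientation): joint angles nearest the present ones, or None.
- camera(name): name is "scene" or "top" or "wrist"; returns the picture (480x640x3 uint8, red, green, blue); there is no depth.
- camera_info(name): a dict with "fx", "fy", "cx", "cy" (pixels), "view" (4x4, takes a point from world to camera coordinates). Camera axes: x right, y up, looking along -z (the intrinsics and any distortion apply to the point x, -y, -z); pixel columns grow to the right and rows downward; lengths in m; the calibration is good to about 2 mm. A picture is of the moment at which its call begins: read the wrist's pose just before it. camera_info takes no time and is no camera call; for the wrist camera it gives the pose at the moment of the call.
A pose or a line that the arm cannot do raises manip.PlanningError and nothing moves.
- order.close_job(): hands the job in, once; it reports no verdict.
Readings, each from a call of its own:
- sensors.read_time_s(): time.
- sensors.read_q(): joint angles.
- sensors.read_joint_velocities(): joint speeds.
- sensors.read_tau(): joint torques, N m.
- sensors.read_position(): TCP position.
- sensors.read_tcp_rot(): TCP orientation.
- sensors.read_contact_force(): force on the tool from outside, world axes, zero at the start.
- sensors.read_ft_torque(): the same for the moment, N m.
- sensors.read_width(): opening from 0.0 (shut) to 1.0 (fully open).
Only numpy, scipy, OpenCV 4.12 (cv2) and the standard library are available. Lean on these libraries where they do the work, as an engineer would, in place of code of your own. Each camera call takes 0.05 s, during which the arm holds its last target.

## Working session

There is one attempt and no reset: what is moved stays moved. The work goes in short steps, each a Python script; the robot and the scene stay as the last script left them, time stands still between calls to the robot, and variables do not carry over. Pictures are saved under pics/ and viewed, and the job is handed in when it is done.

```bash
ls; mkdir -p pics
python3 - <<'E'
from plant import manip,camera,camera_info,sensors
import cv2
for n in("scene","top","wrist"):
    cv2.imwrite(f"pics/{n}0.png",camera(n)[:,:,::-1])
    i=camera_info(n);print(n,i)
print(sensors.read_time_s(),sensors.read_tcp_rot(),sensors.read_contact_force(),manip.hold_point_z)
E
```

```text
pics
scene {'fx': 487.40900613129713, 'fy': 487.40900613129713, 'cx': 310.970661709102, 'cy': 240.63341015447963, 'view': array([[-0.78984768, -0.61308458,  0.01636902,  0.45303091],
       [ 0.34627473, -0.42376524,  0.83696884, -0.15316147],
       [-0.50619607,  0.66674607,  0.54700569, -0.84188036],
       [ 0.        ,  0.        ,  0.        ,  1.        ]])}
top {'fx': 484.90656668763137, 'fy': 484.90656668763137, 'cx': 319.31818364168277, 'cy': 243.24476667433564, 'view': array([[ 2.64876579e-02, -9.99640744e-01,  4.09729706e-03,
         1.17706814e-01],
       [ 9.89842623e-01,  2.68002994e-02,  1.39618502e-01,
        -4.64833689e-01],
       [-1.39678152e-01,  3.57512140e-04,  9.90196893e-01,
        -8.99455769e-01],
       [ 0.00000000e+00,  0.00000000e+00,  0.00000000e+00,
         1.00000000e+00]])}
wrist {'fx': 409.3772426577192, 'fy': 409.3772426577192, 'cx': 316.6027170587612, 'cy': 244.21555543436975, 'view': array([[ 0.38278576, -0.92383364, -0.00254342, -0.52237404],
       [ 0.88289911,  0.36663244, -0.29337658,  0.04100967],
       [ 0.27196366,  0.1100548 ,  0.95599357, -0.39105094],
       [ 0.        ,  0.        ,  0.        ,  1.        ]])}
0.15 [-3.08037483e+00 -6.12833877e-01 -4.47086286e-05] [ 0.71438148  0.8573881  -0.0585445 ] 0.0187
```

View pics/scene0.png

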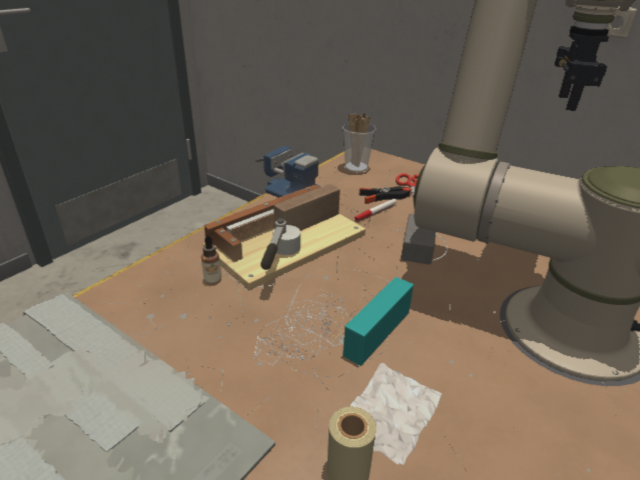

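View pics/top0.png

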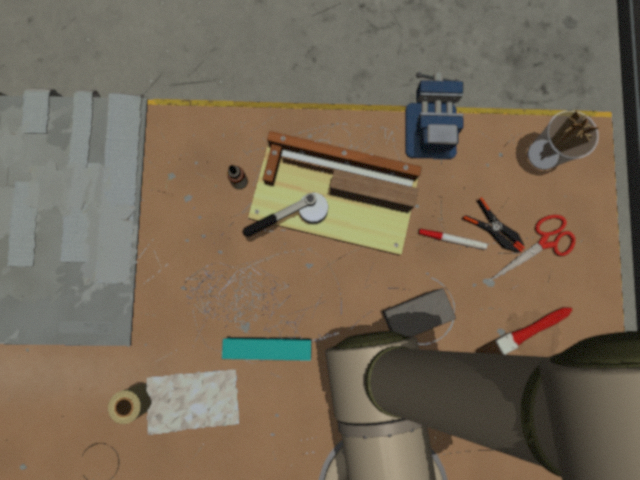

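The top view shows the jig board (yellow, about 335,195), the brown oak block at (373,188) on the board, and the turquoise look-alike at (267,348), which isn't meant. The lever's grip is at (262,224) and its pivot near (311,200). I'll confirm in an enlarged crop and measure.

```bash
cat > h.py <<'E'
import numpy as np,cv2
from plant import manip,camera,camera_info,order,sensors
def ray(n,uv,z,info=None):
    i=info or camera_info(n);V=i["view"];R=V[:3,:3];t=V[:3,3]
    c=-R.T@t
    d=R.T@np.array([(uv[0]-i["cx"])/i["fx"],-(uv[1]-i["cy"])/i["fy"],-1])
    return c+d*(z-c[2])/d[2]
def proj(n,p,info=None):
    i=info or camera_info(n);V=i["view"];q=V[:3,:3]@np.asarray(p)+V[:3,3]
    return np.array([i["cx"]+i["fx"]*q[0]/-q[2],i["cy"]-i["fy"]*q[1]/-q[2]])
E
python3 - <<'E'
from h import *
im=cv2.imread("pics/top0.png")
c=im[110:270,220:440];cv2.imwrite("pics/crop0.png",cv2.resize(c,None,fx=3.6,fy=3.6,interpolation=cv2.INTER_CUBIC))
hsv=cv2.cvtColor(im,cv2.COLOR_BGR2HSV)
for p in [(300,232),(373,188),(260,224),(340,160),(317,211)]:print(p,hsv[p[1],p[0]])
m=cv2.inRange(hsv,(20,60,120),(35,255,255));m[:, :230]=0;m[:,440:]=0;m[:120]=0;m[270:]=0
cs,_=cv2.findContours(m,0,2);k=max(cs,key=cv2.contourArea)
print(cv2.approxPolyDP(k,3,True)[:,0].tolist())
E
```

```text
(300, 232) [ 16 114 121]
(373, 188) [ 15 100 117]
(260, 224) [30  9 30]
(340, 160) [ 11 162  30]
(317, 211) [104  15 186]
[[264, 157], [248, 217], [259, 219], [316, 191], [328, 201], [324, 220], [307, 224], [297, 214], [280, 225], [402, 252], [410, 212], [330, 196], [327, 192], [332, 175], [281, 161], [274, 185], [265, 185]]
```

View pics/crop0.png

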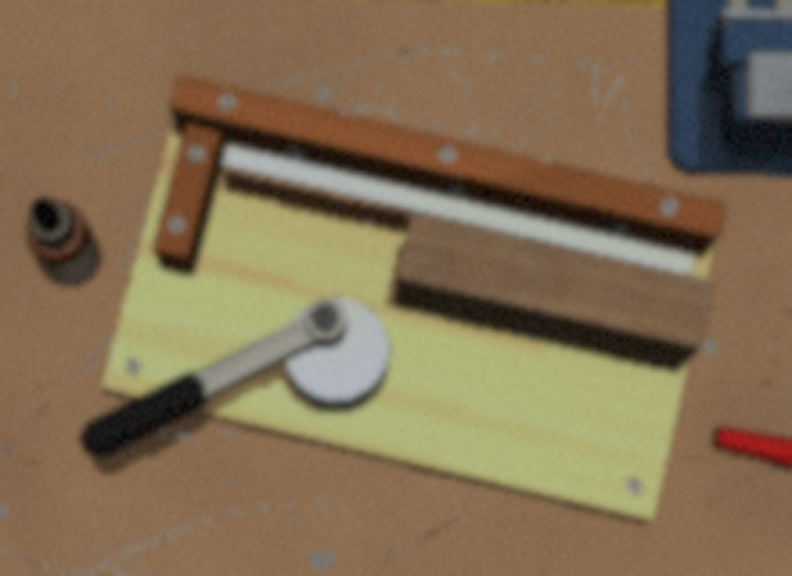

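```bash
cat >> h.py <<'E'
def C(p): return (p[0]/3.6+220-.36,p[1]/3.6+110-.36)
E
python3 - <<'E'
from h import *
nl=ray("top",C((104,388)),.018)[:2];nr=ray("top",C((652,520)),.018)[:2]
print(nl,nr,np.linalg.norm(nl-nr))
yv=(nl-nr)/np.linalg.norm(nl-nr);xv=np.array([yv[1],-yv[0]])
o=(nl+nr)/2+.06*xv; print("o",o,"yaw",np.arctan2(xv[1],xv[0]))
def J(p,z):
    w=ray("top",C(p),z)[:2]-o;return np.round([w@xv*1e3,w@yv*1e3],1)
for n,p,z in[("block FL",(410,217),.084),("FR",(712,282),.084),("NL",(397,285),.084),("NR",(697,345),.084),
 ("stop near -y top (12,120)",(190,268),.058),("stop near +y(12,140)",(157,256),.058),("fence farL (108,155?)",(178,78),.063),("fence farR",(723,203),.063),
 ("pivot",(325,318),.078),("grip tip",(97,440),.072),("grip inner",(195,395),.072)]:
    print(n,J(p,z))
E
```

```text
[0.51101483 0.27052477] [ 0.44652898 -0.02893541] 0.3063247067802823
o [0.53742735 0.1081638 ] yaw -0.21210141805620852
block FL [53.7 10.8]
FR [  57.  -147.6]
NL [17.2  8.9]
NR [  22.9 -147. ]
stop near -y top (12,120) [  6.8 118.1]
stop near +y(12,140) [  9.  136.7]
fence farL (108,155?) [104.9 149.5]
fence farR [ 106.7 -147.3]
pivot [-7. 41.]
grip tip [-95.5 139.6]
grip inner [-60.9  96.7]
```

```bash
cat >> h.py <<'E'
yaw=-.2121;xv=np.array([np.cos(yaw),np.sin(yaw)]);yv=np.array([-xv[1],xv[0]])
o=np.array([.53743,.10816])-.002*xv
def W(x,y,z): return np.r_[o+x/1e3*xv+y/1e3*yv,z/1e3]
def toJ(p): w=np.asarray(p)[:2]-o;return np.round([w@xv*1e3,w@yv*1e3],1)
E
python3 - <<'E'
from h import *
P=[(-60,155,18),(-60,-155,18),(12,120,58),(84,120,58),(12,140,58),(63,-140,60),(63,115,60),(-8,40,80),(108,155,63),(108,-155,63)]
B=[(22,10.5,84),(58,10.5,84),(58,-149.5,84),(22,-149.5,84)]
out=[]
for n,r,f in(("top",(220,110,440,270),3.6),("scene",(190,170,390,290),4)):
    im=cv2.imread(f"pics/{n}0.png")
    im=cv2.resize(im[r[1]:r[3],r[0]:r[2]],None,fx=f,fy=f,interpolation=2)
    for L,c in((P,(0,0,255)),(B,(255,0,0))):
        for p in L:
            u=(proj(n,W(*p))-[r[0],r[1]]+.5)*f
            cv2.drawMarker(im,tuple(int(v) for v in u),c,0,12,1)
    cv2.imwrite(f"pics/ov_{n}.png",im)
print("dropper",toJ(ray("top",C((72,262)),0.01)), "cap",toJ(ray("top",C((44,215)),.1)))
print("vice top",toJ(ray("top",(420,130),.06)),toJ(ray("top",(440,150),.06)))
E
```

```text
dropper [  8.  190.2] cap [  8.  190.1]
vice top [ 179.8 -131.9] [ 149.7 -177.5]
```

View pics/ov_top.png

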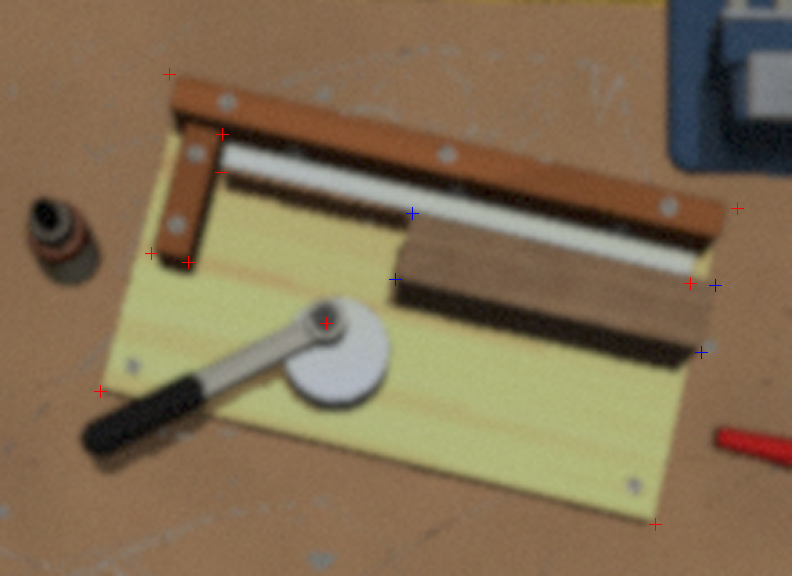

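View pics/ov_scene.png

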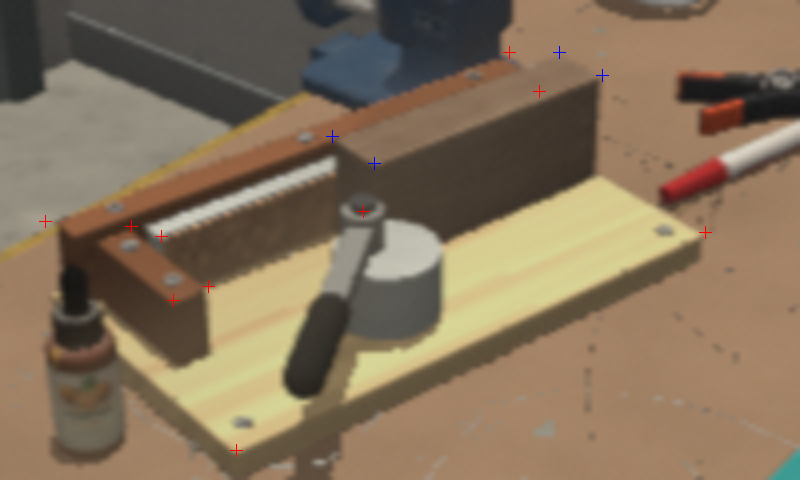

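```bash
cat >> h.py <<'E'
from scipy.spatial.transform import Rotation as Ro
def rot(a): return (Ro.from_euler('z',a)*Ro.from_euler('x',np.pi)).as_rotvec()
def F():
    f=np.mean([sensors.read_contact_force() for _ in range(5)],0)
    return np.round([f[:2]@xv,f[:2]@yv,f[2]],2)
def ml(x,y,z,v=.15,r=None): manip.move_l(W(x,y,z),r,v=v)
def st(): print("t",round(sensors.read_time_s(),2),"J",toJ(sensors.read_position()),"z",round(sensors.read_position()[2],4),"F",F())
E
python3 - <<'E'
from h import *
for a in(yaw,yaw+np.pi):
    for p in((0,-20,35),(40,-190,35),(40,-60,35)):
        q=manip.solve_ik(W(*p),rot(a));print(a,p,None if q is None else np.round(q,2))
E
```

```text
-0.2121 (0, -20, 35) [-0.05  0.59  1.67 -0.    0.88  1.73]
-0.2121 (40, -190, 35) [-0.38  0.59  1.66 -0.    0.88  1.41]
-0.2121 (40, -60, 35) [-0.13  0.63  1.59 -0.    0.92  1.65]
2.929492653589793 (0, -20, 35) [-0.05  0.59  1.67  0.    0.88 -1.41]
2.929492653589793 (40, -190, 35) [-0.38  0.59  1.66  0.    0.88 -1.73]
2.929492653589793 (40, -60, 35) [-0.13  0.63  1.59  0.    0.92 -1.49]
```

Run:
```python
from h import *
manip.set_gripper(0.0)
a=yaw+np.pi
manip.goto(W(0,-20,160),rot(a));st()
ml(0,-20,36);st();f0=F()
for x in range(4,22,2):
    ml(x,-20,36,v=.05);f=F()-f0;print(x,f,round(sensors.read_time_s(),2))
    if f[0]<-3:break
cv2.imwrite("pics/top1.png",camera("top")[:,:,::-1])
```

```text
t 3.83 J [  0.3 -20.7] z 0.1601 F [-0.04 -0.96  0.14]
t 4.8 J [  0.5 -20. ] z 0.0368 F [-0.2  -0.68  0.39]
4 [ 1.32  0.65 -0.59] 5.05
6 [ 0.37  0.77 -0.32] 5.3
8 [0.88 0.11 0.26] 5.55
10 [ 1.12 -0.14 -0.87] 5.8
12 [-0.05  0.73 -0.19] 6.05
14 [ 0.07  0.77 -1.13] 6.3
16 [ 0.15 -0.75 -0.3 ] 6.55
18 [-2.91 -1.11  1.19] 6.8
20 [-6.59 -1.16  1.98] 7.05
```

Run:
```python
from h import *
ml(8,-20,36);ml(8,-125,36)
f0=F()
for x in range(12,21,2):
    ml(x,-125,36,v=.05);f=F()-f0;print(x,f,round(sensors.read_time_s(),2))
    if f[0]<-3:break
ml(0,-125,36);ml(0,-125,130);st()
im=camera("top")[:,:,::-1];cv2.imwrite("pics/c2.png",cv2.resize(im[110:270,220:440],None,fx=3.6,fy=3.6,interpolation=2))
```

```text
12 [-0.28 -0.79  0.22] 8.45
14 [-1.02 -0.09 -0.6 ] 8.7
16 [ 0.61 -0.25 -0.42] 8.95
18 [-4.58 -1.41  2.53] 9.2
t 10.24 J [  -0.2 -125. ] z 0.1292 F [-0.82  0.08  0.45]
```

View pics/c2.png

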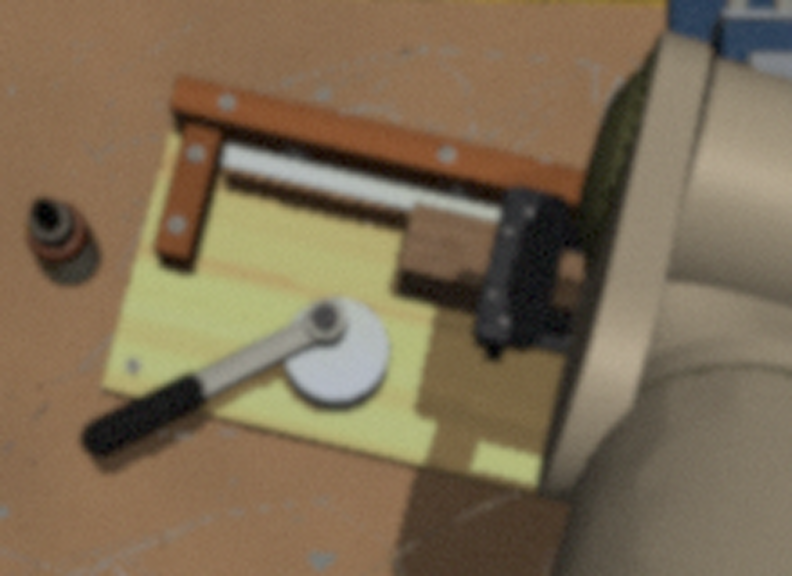

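The picture shows the block upright and flush against the rail, with its left end at crop (405,240). Now I'll push it from its right end toward the stop.

Run:
```python
from h import *
ml(0,-190,130);ml(45,-190,130);ml(45,-190,36);st();f0=F()
for y in range(-180,-62,8):
    ml(45,y,36,v=.06);f=F()-f0;print(y,f,round(sensors.read_time_s(),2))
    if f[1]<-8 or abs(f[0])>10:break
```

```text
t 12.1 J [  45.3 -190. ] z 0.0369 F [ 0.39 -0.55  0.08]
-180 [-0.02  0.86 -0.52] 12.42
-172 [-0.19 -0.14  0.09] 12.7
-164 [ 0.04 -0.65  0.09] 12.98
-156 [-0.11  0.28  0.01] 13.27
-148 [-0.16  0.81 -0.34] 13.55
-140 [-0.81  0.79 -0.08] 13.83
-132 [ 0.11  0.09 -0.45] 14.12
-124 [-0.64  1.2  -0.27] 14.4
-116 [-0.51 -0.08  0.2 ] 14.68
-108 [-0.54  0.11  0.03] 14.97
-100 [ 0.05  0.78 -0.24] 15.25
-92 [-0.2   0.27 -0.03] 15.53
-84 [ 1.32  0.81 -1.07] 15.82
-76 [ 0.34  0.45 -1.13] 16.1
-68 [-0.4   0.57  0.03] 16.38
```

Run:
```python
from h import *
im=camera("top")[:,:,::-1];cv2.imwrite("pics/c3.png",cv2.resize(im[110:270,220:440],None,fx=3.6,fy=3.6,interpolation=2))
cv2.imwrite("pics/s3.png",cv2.resize(camera("scene")[150:300,150:400,::-1],None,fx=3.2,fy=3.2,interpolation=2))
```

```text
(no output)
```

View pics/c3.png

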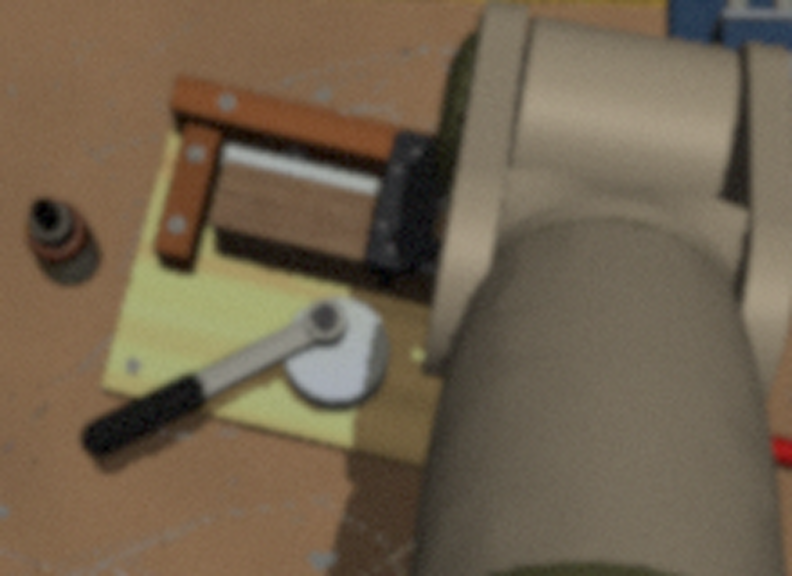

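View pics/s3.png

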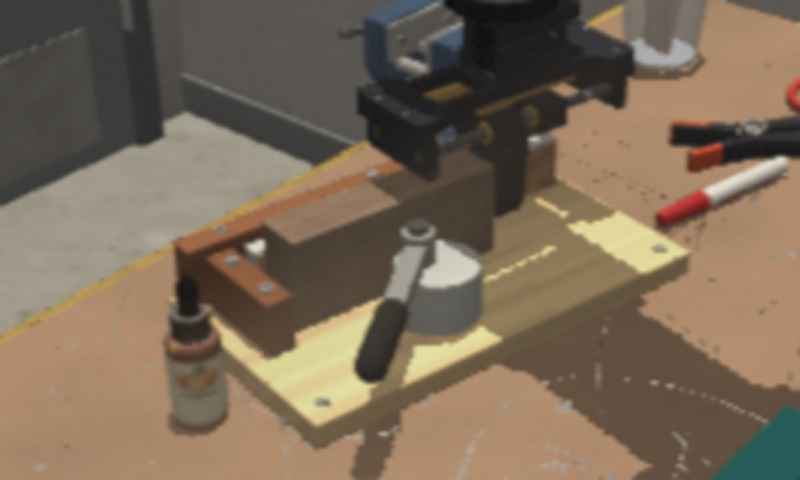

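The block moved upright along the rail. Its left end at crop (216,228) is now almost at the stop. I'll finish the slide in small steps.

Run:
```python
from h import *
f0=np.array([0,-.3,.1])
for y in np.arange(-66,-48,1.5):
    ml(45,y,36,v=.05);f=F()-f0;print(y,f,toJ(sensors.read_position()),round(sensors.read_time_s(),2))
    if f[1]<-5 :break
im=camera("top")[:,:,::-1];cv2.imwrite("pics/c4.png",cv2.resize(im[110:270,220:440],None,fx=3.6,fy=3.6,interpolation=2))
```

```text
-66.0 [-0.66  0.37  0.53] [ 45. -66.] 16.73
-64.5 [-0.67  0.6  -0.04] [ 45.  -64.5] 16.98
-63.0 [-1.57 -0.67 -0.6 ] [ 45.  -62.9] 17.23
-61.5 [-0.    0.51 -0.49] [ 45.  -61.4] 17.48
-60.0 [-0.25  0.16  0.41] [ 45.  -59.9] 17.73
-58.5 [1.1  0.03 0.27] [ 45.  -58.4] 17.98
-57.0 [-0.9  -0.28  0.3 ] [ 45. -57.] 18.23
-55.5 [-0.93 -9.99  1.81] [ 45.1 -56.8] 18.48
```

View pics/c4.png

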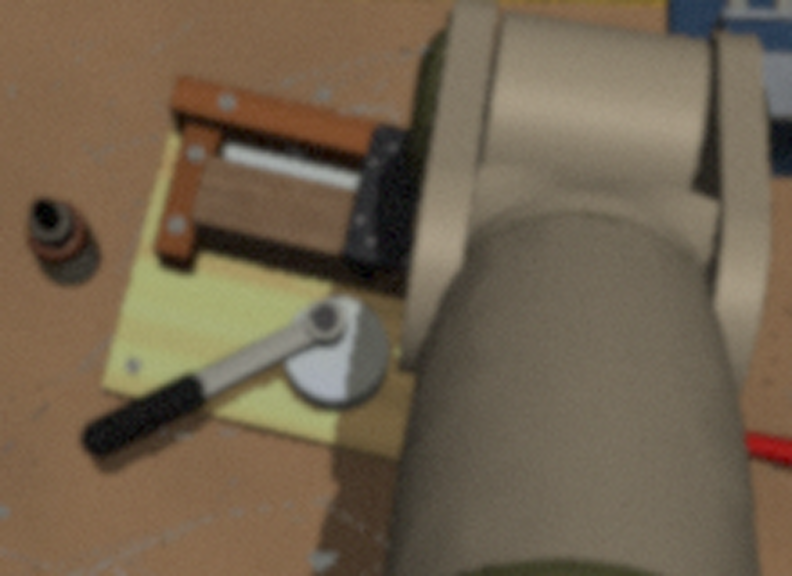

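The block is at the stop: the push force rose to 10 N at TCP y -56.8, where -57.5 was expected. Now I'll back off and start on the lever.

```bash
cat >> h.py <<'E'
def LP(th,off,z,R=105):
    phi=np.radians(130)+th;u=np.array([np.cos(phi),np.sin(phi)]);t=np.array([-u[1],u[0]])
    p=np.array([-8,40])+R*u-off*t
    return W(p[0],p[1],z),rot(yaw+phi-np.pi/2),t
def FT(t,f0=0):
    f=np.mean([sensors.read_contact_force() for _ in range(5)],0)-f0
    return f@np.r_[t[0]*xv+t[1]*yv,0],f
E
python3 - <<'E'
from h import *
for th in np.arange(0,2.6,.3):
    p,r,t=LP(th,19,58);q=manip.solve_ik(p,r);print(round(th,1),None if q is None else np.round(q,2))
ml(45,-75,36);ml(45,-75,160)
p,r,t=LP(0,36,160);manip.goto(p,r);st()
p,r,t=LP(0,36,58);manip.move_l(p,r);st()
im=camera("top")[:,:,::-1];cv2.imwrite("pics/c5.png",cv2.resize(im[110:270,220:440],None,fx=3.6,fy=3.6,interpolation=2))
cv2.imwrite("pics/s5.png",cv2.resize(camera("scene")[150:300,150:400,::-1],None,fx=3.2,fy=3.2,interpolation=2))
E
```

```text
0.0 [ 0.25  0.6   1.58 -0.    0.96  1.34]
0.3 [ 0.24  0.54  1.68 -0.    0.92  1.03]
0.6 [ 0.21  0.49  1.77 -0.    0.88  0.69]
0.9 [0.16 0.44 1.85 0.   0.85 0.34]
1.2 [ 0.09  0.41  1.9   0.    0.83 -0.02]
1.5 [ 0.02  0.4   1.92 -0.    0.82 -0.4 ]
1.8 [-0.05  0.41  1.91 -0.    0.82 -0.76]
2.1 [-0.1   0.43  1.87  0.    0.84 -1.12]
2.4 [-0.13  0.48  1.79  0.    0.87 -1.45]
t 22.23 J [-47.8 143.4] z 0.1599 F [ 0.26 -0.85  1.14]
t 23.06 J [-47.4 143.8] z 0.0589 F [ 0.31 -0.11  0.69]
```

View pics/c5.png

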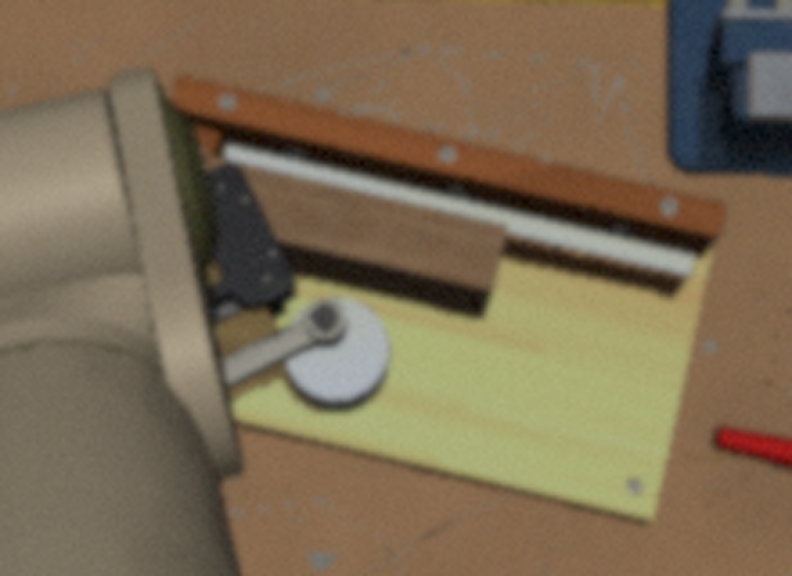

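View pics/s5.png

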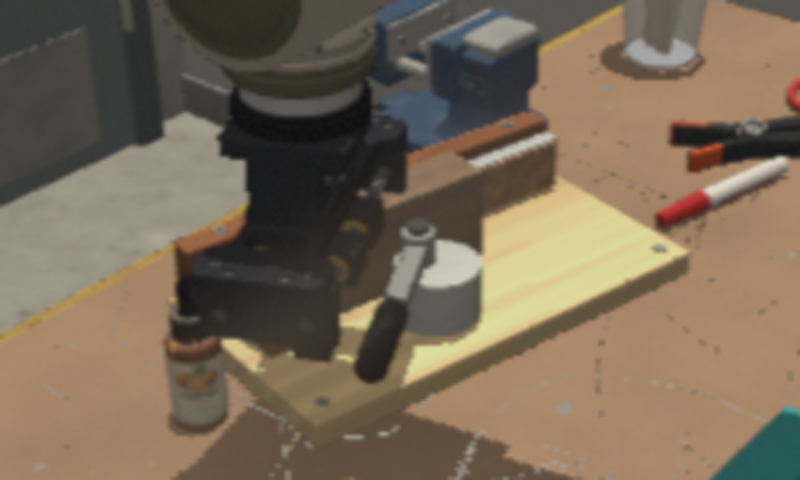

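The finger is clear of the dropper, which hasn't moved. It sits between the lever's arm and the stop, and the block stays at the stop with its right end at crop (500,235). Now I'll swing the lever.

Run:
```python
from h import *
f0=np.mean([sensors.read_contact_force() for _ in range(8)],0)
p,r,t=LP(0,19,58);manip.move_l(p,r,v=.06);print(FT(t,f0)[0],sensors.read_time_s())
for th in np.arange(.12,2.3,.12):
    p,r,t=LP(th,19,58);manip.move_l(p,r,v=.08);f,v=FT(t,f0);print(round(th,2),round(f,1),np.round(v,1),round(sensors.read_time_s(),2))
    if f<-12 or abs(v[2])>10:break
im=camera("top")[:,:,::-1];cv2.imwrite("pics/c6.png",cv2.resize(im[110:290,220:440],None,fx=3.2,fy=3.2,interpolation=2))
cv2.imwrite("pics/s6.png",cv2.resize(camera("scene")[150:300,150:400,::-1],None,fx=3.2,fy=3.2,interpolation=2))
```

```text
-0.047961046750239635 23.5917
0.12 -0.5 [ 1.1 -0.6  0.5] 23.9
0.24 -0.4 [ 0.8 -0.3 -0.6] 24.21
0.36 0.2 [ 0.5 -0.7 -1. ] 24.52
0.48 -0.4 [ 0.6  0.1 -0.1] 24.82
0.6 0.2 [-0.2 -0.1  0.8] 25.13
0.72 -0.5 [0.6 0.4 0.6] 25.44
0.84 0.4 [ 0.8 -0.6 -0.7] 25.75
0.96 0.2 [ 0.4 -0.3  0.5] 26.06
1.08 0.5 [ 1.3 -0.5  0.6] 26.37
1.2 -0.6 [-0.5  0.5 -0.6] 26.68
1.32 -0.2 [0.7 0.4 0.2] 26.98
1.44 1.1 [ 0.5 -1.   0.1] 27.29
1.56 1.2 [ 0.8 -0.9 -1. ] 27.6
1.68 0.1 [ 1.3  0.7 -0.3] 27.91
1.8 0.5 [ 0.1 -0.6  0.1] 28.22
1.92 1.2 [ 0.8 -0.9 -0.3] 28.52
2.04 0.7 [1.  0.2 0.2] 28.83
2.16 0.9 [ 0.9 -0.2 -0.3] 29.14
2.28 0.2 [ 0.1 -0.4 -0.4] 29.45
```

View pics/s6.png

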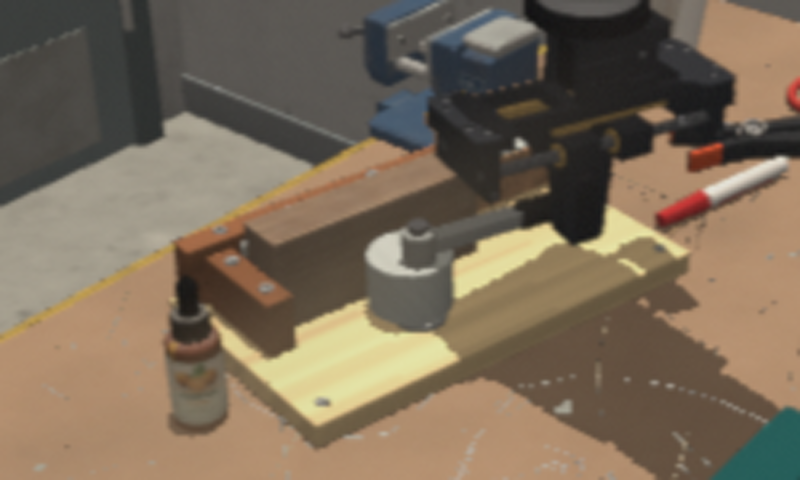

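The lever has swung most of the way with the finger on its grip, around (545,205), and the block is upright. I'll finish with small steps.

Run:
```python
from h import *
f0=np.array([.3,-.3,0.5])*0
for th in np.arange(2.32,2.72,.03):
    p,r,t=LP(th,19,58);manip.move_l(p,r,v=.05);f,v=FT(t,f0);print(round(th,2),round(f,1),np.round(v,1),round(sensors.read_time_s(),2))
    if f<-16 or abs(v[2])>12:break
st()
```

```text
2.32 -2.9 [-2.6  1.4  1.4] 29.8
2.35 -3.3 [-3.   1.4  1.9] 30.05
2.38 -2.8 [-2.3  2.1  0.7] 30.3
2.41 -2.4 [-1.9  2.3  1.2] 30.55
2.44 -3.2 [-2.8  2.4  0.2] 30.8
2.47 -2.8 [-2.5  1.7  0.6] 31.05
2.5 -2.1 [-2.   0.9 -0.4] 31.3
2.53 -7.2 [-7.   2.4  3.4] 31.55
2.56 -22.4 [-22.2   3.5  15. ] 31.8
t 31.8 J [-18.5 -66.5] z 0.0576 F [-22.44  -1.21  14.98]
```

The hard stop is clear: 22 N at about the expected angle. I'll back off, raise the arm clear and check.

Run:
```python
from h import *
p,r,t=LP(2.53,45,58);manip.move_l(p,r)
p,r,t=LP(2.53,45,200);manip.move_l(p,r)
manip.goto([.3,-.3,.3],rot(yaw+np.pi/2+.5));st()
im=camera("top")[:,:,::-1];cv2.imwrite("pics/top7.png",im);cv2.imwrite("pics/c7.png",cv2.resize(im[110:270,220:440],None,fx=3.6,fy=3.6,interpolation=2))
cv2.imwrite("pics/s7.png",cv2.resize(camera("scene")[150:300,150:400,::-1],None,fx=3.2,fy=3.2,interpolation=2))
```

```text
t 34.74 J [-143.9 -448.4] z 0.2997 F [ 0.29 -0.25  0.14]
```

View pics/c7.png

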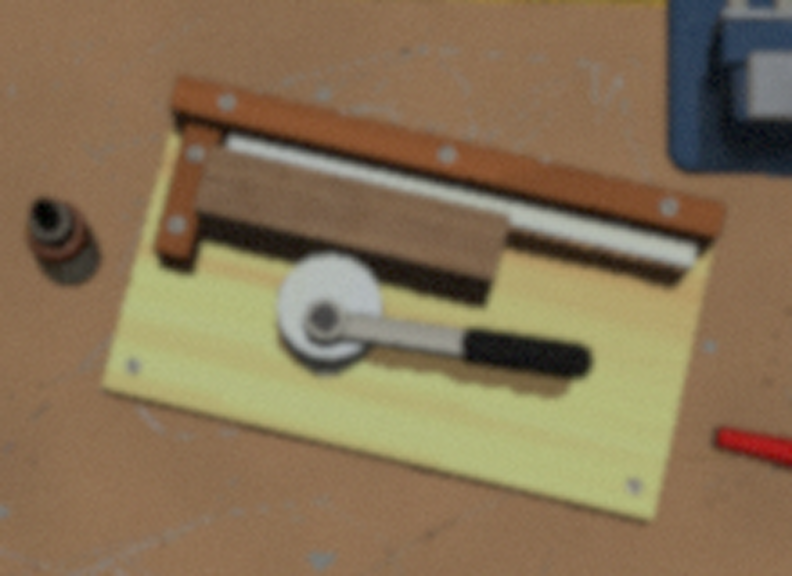

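View pics/s7.png

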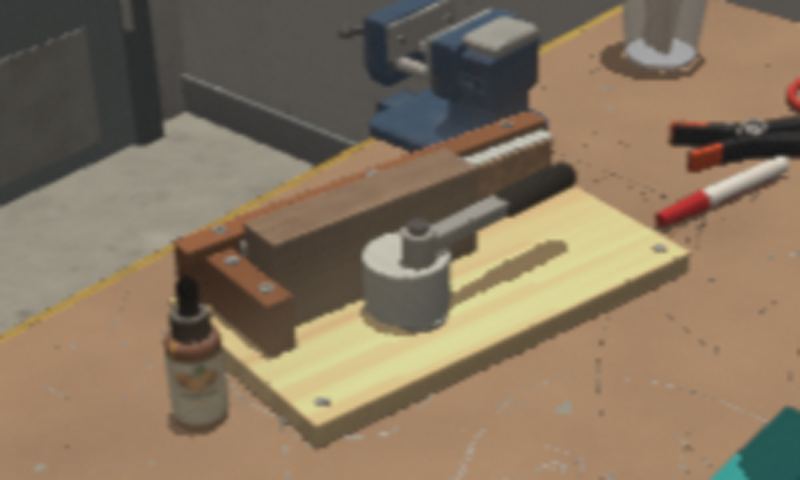

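Run:
```python
from h import *
T=lambda p,z:toJ(ray("top",C(p),z))
a=T((325,318),.078);b=T((585,360),.072);d=b-a;print(a,b,"theta",np.radians((np.degrees(np.arctan2(d[1],d[0]))%360)-130))
print("block FL,FR,NR",T((204,150),.084),T((508,215),.084),T((496,277),.084),"rail face ends",T((697,268),.06),T((225,150),.06))
```

```text
[-5. 41.] [  6.6 -94.2] theta 2.529050160206748
block FL,FR,NR [ 65.2 122.7] [ 68.7 -38. ] [ 35.3 -39.4] rail face ends [  71.8 -141.8] [ 75.2 115.8]
```

The lever reads 2.53 rad, which is fully home. The block's left end is at the stop, and the rail is pushed back about 5 mm. Handing in.

Run:
```python
from plant import order,sensors
order.close_job();print(sensors.read_time_s())
```

```text
the job is handed in; nothing more can be done
the job is handed in; nothing more can be done
```

The oak block is clamped in the jig and the job is handed in, at about 35 s on the robot's clock. No verdict is reported.

- **Block to the rail and stop:** With the fingers shut, I nudged the block square against the rail, then pushed its right end along to the stop. The push force rose to 10 N at TCP y -56.8 mm, where I expected contact at -57.5 mm.
- **Lever:** I pushed the lever's grip round to its hard stop, where the force reached 22 N. I then backed off and raised the arm clear, so the robot was touching nothing at hand-in.
- **Last checks in the top camera:**
  - The lever angle measured 2.53 rad, which is fully home.
  - The block was upright, with its left end at y of about 122 mm against the stop's 120 mm. That is within the 2–4 mm measuring error.
  - The far face was at x of about 65–69 mm against the rail's rest position of 63 mm, so the rail is pushed back by roughly 5 mm.
  - The dropper bottle and the marker pen looked unmoved.
- **Disagreements:** The camera measured jig lengths about 1% short (306 mm against 310 mm for the board), which is within what the work allowed. The force sensor's noise of about 1 N hid the light sliding forces, so I checked the sliding in the pictures instead.

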